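Unlock the lustre chest and show the open padlock

TASK

The glaze chest on the potter's bench is locked with a dial padlock. Turn the black dial clockwise, feeling the clicks, until its white bar meets the red mark and the shackle springs, draw the shackle fully out towards its bow, then lift the open lock off the chest's hasp and hold it up level, about 15 cm above where it lay. Finish while still holding it up in the gripper, shackle open, and leave the pots and tools around it alone.

Things in the scene. Friction and masses are not known exactly. Their poses are not given: they have to be found in the camera images.
- lock_center (a point): Centre of the padlock's brass case: 70 mm long (x), 56 wide (y), 30 high. It lies flat, underside 80 mm above the bench, top 110. Axes: z up, -x to the shackle's bow (on the robot's side, lock and chest up to 0.45 rad askew), +x to the far end, where a red index mark lies on the top. The middle 50 mm of both long sides (+y, -y faces) is free, so it can be pinched there across its width.
- lock: The same loose padlock (0.3 to 0.6 kg with dial and shackle, balance point within 20 mm of the case's centre): origin at the centre of the case's underside, same axes. It lifts straight up out of the cradle once the shackle is drawn.
- dial_grip (a point): Point on the dial's axis, 12 mm above the case's top, about half-way up the dial. The dial is a black round knob 40 mm in diameter and 22 mm high on the middle of the case's top (dial top 132 mm above the bench). A white bar on it points from its centre to its rim along this point's +x.
- dial (a joint): Turn of the dial, rad, anticlockwise from above. 0 = white bar points at the red mark: open. Starts at 0.8 to 2.3, stops at -0.6 and 2.8. Bumps every 0.52 rad click (about 0.05 N m, the shackle twitches 1 mm). At 0 (within about 0.12) a deep notch lets the shackle spring out 8 to 12 mm and then blocks the dial both ways. Turned too fast it can overrun the notch: come back slowly.
- shackle (a joint): Draw of the shackle out of the case along the case's -x, m. About -0.002 to 0.001 locked, 0.008 to 0.012 sprung with the dial at its notch, 0.028 fully drawn (end stop). Locked solid unless the dial is at its notch. Drawing takes 1 to 4 N; friction then keeps it where it is left.
- shackle_bow (a point): Middle of the cross bar of the shackle, a flat-lying U of steel bar 8 mm thick, bar centre 25 mm above the lid, 95 above the bench. The cross bar runs along the case's y, straight for 28 mm; 32 mm clear between the legs; when locked it is 55 mm before the case's front face. Pinch it from above across the case's x, one finger inside the U, and draw it along the case's -x.
- staple (a point): Top of the hasp's staple, a steel arch on the lid round the shackle's short leg (+y side), 8 to 13 mm before the case's front face, 26 mm wide, top 36 mm above the lid. It keeps the lock down until the shackle is drawn about 20 mm.
- chest: Blue steel chest, grey lid, fixed. Origin on the bench below the padlock's centre, axes as the lock. Lid top 70 mm above the bench, 326 mm wide (y), from 173 mm towards -x to 133 mm towards +x. On it the lock's cradle: floor 44 mm wide, 10 mm above the lid, lips 9 mm higher round the case's ends and corners, 1.5 mm play.
- dome: Bystander: unfired bisque dome, 52 mm wide, 27 mm high, on the lid's far left corner. Leave alone. Origin at the centre of its underside.
- stain_jar: Bystander: green jar with a white cap, 34 mm wide, 42 mm high, on the lid's far right corner. Leave alone. Origin at the centre of its underside.
- mug: Bystander: tan bisque mug, 76 mm wide, 85 mm high, left of the chest. Leave alone. Origin at the centre of its underside.
- bowl: Bystander: white bowl, 130 mm wide, 55 mm high, right of the chest. Leave alone. Origin at the centre of its underside.
- bucket: Bystander: green tub, 110 mm wide and high, right of the chest. Leave alone. Origin at the centre of its underside.
- brush: Bystander: wooden brush lying flat on the bench, left. Leave alone.
- cup: Bystander: cream bisque cup, 72 mm wide, 75 mm high, left of the chest. Leave alone. Origin at the centre of its underside.
Mind the look-alikes: they are no part of the job. There is more than one size of the lock; the job needs the largest.

How it is judged (in metres and radians):
On the way, in this order (a step that is already met when the one before it is completed fails the run):
1. the dial is turned to its open notch and the shackle springs (value of joint dial between -0.2 and 0.2 rad and value of joint shackle above 0.003 m), for 0.1 s.
2. the shackle is drawn open while the lock still lies in its cradle (value of joint shackle above 0.022 m and height (world z) of lock_center below 0.115 m), for 0.1 s.
At the end, for the whole second after the job is handed in: The open padlock is held still in the gripper: case centre more than 195 mm above the bench (10 cm above where it lay), level within 0.3 rad, shackle drawn more than 20 mm, clear of the chest (height (world z) of lock_center above 0.195 m and angle between lock_center's own z axis and vertical below 0.3 rad and value of joint shackle above 0.02 m and contact force between the fingers and lock above 1 N and contact force between chest and lock below 0.1 N and linear speed of lock below 0.03 m/s); the arm keeps its last pose, push and grip.
It fails at once if a bystander is shoved more than 25 mm (distance of any of dome, stain_jar, mug, bowl, bucket, brush, cup from where it was at the start of the episode above 0.025 m).
It also fails if it takes over 61 s, if anything falls off the work surface, if the arm or the gripper's body presses on something with over 40 N, if the wrist force passes 120 N, or if a joint passes its speed limit or range.

ROBOT

A 6-joint arm with a two-finger parallel gripper is mounted at the origin on the work surface. World frame = base frame: x ahead of the robot, y to its left, z up, the work surface at z = 0. Lengths are in mm, angles in rad, forces in N, time in s.
With the tool pointing down it reaches from about 350 to 775 mm from the base axis. Payload 7.3 kg.
Tool frame: the origin (TCP) lies at the very end of the fingers, on their centre line; the grasp point (between the pads) lies 19 mm behind it; z points along the fingers, y is the line along which they close (so a half turn about z gives the same grasp; the last joint's range is limited). The gripper opens to 92 mm and grips with 3 to 60 N. Pads are 19 mm wide; open, the fingers measure 130 mm over their backs; the gripper's body (75 mm by 190 mm) begins 47 mm behind the grasp point.
Start: joints at [-1.408, 0.342, 1.524, -0, 1.275, -0.146], TCP at [159.578, -500.18, 226.741] pointing down, gripper open.
Joint ranges: [-2.53, 2.53], [-0.77, 2.02], [0.04, 2.7], [-1, 4.14], [0.28, 2.66], [-3.11, 3.11]. Speed limits (rad/s): [2.57, 2.57, 3.14, 3.14, 3.14, 3.14].

INTERFACE

Orientations are given as [roll, pitch, yaw] about the fixed x, y, z axes, in that order (R = Rz(yaw) Ry(pitch) Rx(roll)).
In Python, from plant import * gives the robot as it stands.
- The arm moves only by the tool arm_command, never from a script. Its arguments are lists of equal length, an entry for each row: "gripper": the finger opening in mm, from 0 to 91.8; "dp": the shift along the tool's x, y, z in units of 25 mm (1.0 is 25 mm), a list of three; "twist": the turn about the tool's z in units of 5 degrees (1.0 is 5 degrees). A call has exactly 5 rows; each row shifts and turns the commanded pose from where the row before left it, along the tool's axes as they then stand; what a row does not reach is not made up. A row lasts 1/8 s, in which the tool goes at most 62.5 mm and 10.7 degrees, less where a joint would pass 70% of its speed; a pose out of reach is approached as far as the arm can. A call is refused whole if a number of a shift passes 1 or a number of a turn 1, either way. A call with a gripper value outside its range is refused whole. The fingers move at their own pace and stop on an object; the grip force is fixed at half the most. Time passes only in rows, so rows that do not move let the fingers close, or fill a call up. It gives the time, the measured TCP pose, the force, the opening and the grip force at its end, in the units of the state.
- get_obs(): the state, without advancing time (a new reading comes with each control period).
- capture(name): name is "scene" or "top"; returns the picture (400x640x3 uint8, red, green, blue); there is no depth.
- get_calibration(name): a dict with "mtx" (3x3 intrinsics, pixels), "dist_coeffs" ([k1, k2, p1, p2, k3] as OpenCV has them; the pictures are not rectified), "position" and "attitude" of the camera in the world. Camera axes: x right, y down, z forward; pixel columns grow to the right and rows downward; lengths in mm; the calibration is good to about 2 mm. A picture is of the moment at which its call begins. get_calibration takes no time and is no camera call.
- close_job(): hands the job in; it is judged then, once.
The state is a dict: "time": time; "joint_positions": joint angles; "dq": joint speeds; "tau": joint torques, N m; "tool_pos": TCP position; "tcp_rot": TCP orientation; "contact_force": force on the tool from outside, world axes, zero at the start; "moment": the same for the moment, N m; "grip_width": finger opening in mm; "finger_force": force on a finger pad.
Only numpy, scipy, OpenCV 4.12 (cv2) and the standard library are available. Lean on these libraries where they do the work, as an engineer would, in place of code of your own. Each camera call takes 0.05 s, during which the arm holds its last target. There are 200 camera calls.

## Working session

There is one attempt and no reset: what is moved stays moved. The work goes in short steps, Python scripts to look and compute and a tool call to move; the robot and the scene stay as the last step left them, time stands still between calls to the robot, and variables do not carry over. Pictures are saved under pics/ and viewed, at most 10 in all, crops included, and the job is handed in when it is done.

Besides the shell and the picture viewer there is one more tool, called after "Emit:" by a JSON object that holds its "op" and its "data", one argument or row to a line. arm_command: Moves the arm, as the interface text tells. Its arguments: {"type":"object","properties":{"gripper":{"type":"array"},"dp":{"type":"array"},"twist":{"type":"array"}},"required":["gripper","dp","twist"]}

```bash
mkdir -p pics; ls; python3 - <<'E'
from plant import *
import cv2
for n in ["scene","top"]:
    im=capture(n); cv2.imwrite(f"pics/{n}0.png",cv2.cvtColor(im,cv2.COLOR_RGB2BGR)); print(get_calibration(n))
o=get_obs();print(o)
E
```

```text
pics
{'mtx': array([[377.75046998,   0.        , 320.64919809],
       [  0.        , 377.75046998, 196.63511586],
       [  0.        ,   0.        ,   1.        ]]), 'dist_coeffs': array([0.02518636, 0.        , 0.        , 0.        , 0.        ]), 'position': array([927.52152886, 458.79023732, 964.36447942]), 'attitude': array([-2.56481404,  0.00872699,  2.46434862])}
{'mtx': array([[513.21740676,   0.        , 320.89753281],
       [  0.        , 513.21740676, 194.01558179],
       [  0.        ,   0.        ,   1.        ]]), 'dist_coeffs': array([-0.11260901,  0.        ,  0.        ,  0.        ,  0.        ]), 'position': array([ 470.80927149,    2.1590188 , 1732.31442661]), 'attitude': array([-3.07963825, -0.01161928, -1.5900679 ])}
{'time': 0.1, 'joint_positions': array([-1.40797691e+00,  3.42649968e-01,  1.52487421e+00, -8.25667458e-06,
        1.27541523e+00, -1.46021448e-01]), 'dq': array([ 0.00109528, -0.00085614, -0.00149178,  0.00029135,  0.00038342,
       -0.00034368]), 'tau': array([ 3.10841700e-03, -4.32001948e+01, -2.44695067e+01,  7.18263374e-02,
        5.25712583e-02, -2.58264731e-05]), 'tool_pos': array([ 159.52743141, -499.81229593,  226.13256663]), 'tcp_rot': array([-3.14025908e+00, -1.88145205e-04,  3.08843152e-01]), 'contact_force': array([ 0.41609245, -0.23959367,  0.38614134]), 'moment': array([-0.05946038, -0.01544437, -0.01244067]), 'finger_force': 0.0, 'grip_width': 91.36594164295002}
```

View pics/top0.png

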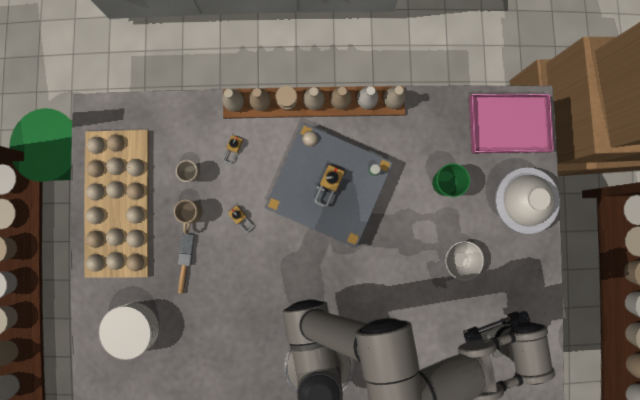

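View pics/scene0.png

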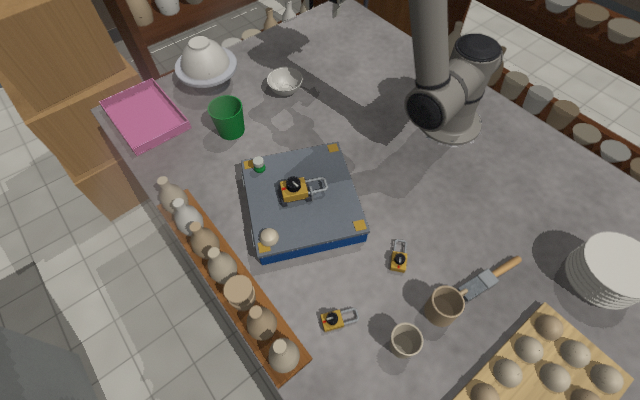

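Look-alikes: the lock on the chest is at top (330,183) / scene (297,188). Loose small locks are at top (233,148) and (240,215), and at scene (339,319) and (399,257). I choose the one on the chest, which is the largest and sits in the cradle. Next: a close crop and measurement.

```bash
cat > h.py <<'E'
from plant import *
import cv2, numpy as np
from scipy.spatial.transform import Rotation as Ro
def rays(n,px):
    c=get_calibration(n); p=np.asarray(px,float).reshape(-1,1,2)
    u=cv2.undistortPoints(p,c["mtx"],c["dist_coeffs"]).reshape(-1,2)
    d=np.c_[u,np.ones(len(u))]@Ro.from_euler("xyz",c["attitude"]).as_matrix().T
    return c["position"],d
def onz(n,px,z):
    o,d=rays(n,px); return o+d*((z-o[2])/d[:,2])[:,None]
def proj(n,P):
    c=get_calibration(n); R=Ro.from_euler("xyz",c["attitude"]).as_matrix().T
    return cv2.projectPoints(np.asarray(P,float).reshape(-1,3),cv2.Rodrigues(R)[0],-R@c["position"],c["mtx"],c["dist_coeffs"])[0].reshape(-1,2)
def crop(im,x0,y0,x1,y1,k): return cv2.resize(im[y0:y1,x0:x1],None,fx=k,fy=k,interpolation=cv2.INTER_CUBIC)
E
python3 - <<'E'
from h import *
t=capture("top");s=capture("scene")
a=crop(t,300,150,360,220,8);b=crop(s,270,165,340,215,8)
h=max(a.shape[0],b.shape[0]);f=lambda i:cv2.copyMakeBorder(i,0,h-i.shape[0],0,0,0)
cv2.imwrite("pics/c.png",cv2.resize(np.hstack([f(a),f(b)]),None,fx=.76,fy=.76)[:,:,::-1])
for n,im,box in [("top",t,(255,110,410,250)),("scene",s,(235,140,375,265))]:
    hs=cv2.cvtColor(im,cv2.COLOR_RGB2HSV)
    m=cv2.inRange(hs,(10,130,90),(30,255,255)); k=np.zeros_like(m);k[box[1]:box[3],box[0]:box[2]]=1; m*=k
    N,_,st,ce=cv2.connectedComponentsWithStats(m)
    for i in range(1,N):
        if st[i,4]>8: print(n,st[i],ce[i].round(1),onz(n,ce[i],70)[0].round(1),onz(n,ce[i],110)[0].round(1))
E
```

```text
top [255 110 150   7 839] [325.7 112.5] [841.6 -40.3  70. ] [832.7 -39.2 110. ]
top [301 127  10   7  37] [304.9 129.7] [785.5  29.   70. ] [777.9  28.4 110. ]
top [380 161  10  10  61] [384.3 165.1] [ 664.3 -228.3   70. ] [ 659.7 -222.7  110. ]
top [320 165  24  26 229] [331.3 178.4] [623.6 -53.9  70. ] [620.  -52.6 110. ]
top [269 199  10  10  63] [273.3 203.5] [545.5 135.8  70. ] [543.7 132.6 110. ]
top [348 234  10  10  64] [352.6 238.4] [ 427.9 -118.8   70. ] [ 428.9 -115.9  110. ]
scene [328 144  11   8  66] [332.5 147.6] [ 427.5 -117.    70. ] [449.9 -91.2 110. ]
scene [244 160  10   9  63] [248.2 164.2] [ 664.5 -226.9   70. ] [ 676.3 -196.2  110. ]
scene [280 177  28  25 349] [294.3 191.6] [616.6 -60.3  70. ] [630.5 -37.  110. ]
scene [353 220  13  11 100] [359.3 224.9] [545.2 136.6  70. ] [562.3 151.  110. ]
scene [258 242  12  11  73] [262.7 247.8] [785.   29.1  70. ] [791.4  48.3 110. ]
scene [235 254   8  11  40] [237.6 260.3] [854.3  17.7  70. ] [857.6  37.4 110. ]
```

View pics/c.png

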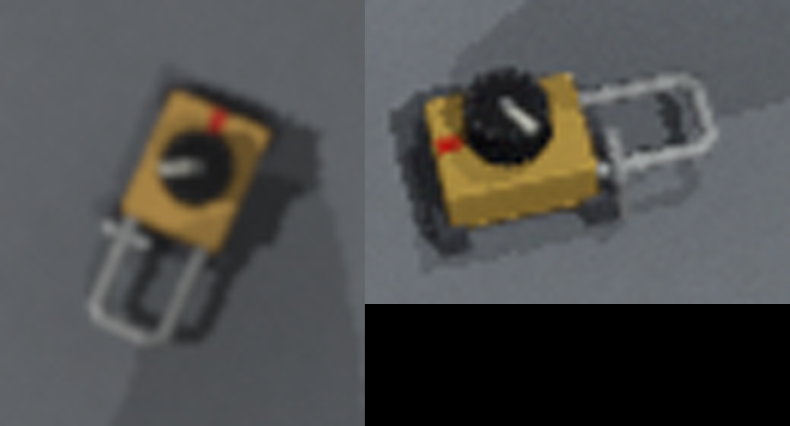

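The crop shows the large lock with the dial's white bar about 2.1 rad anticlockwise of the red mark. The bow points to the robot.

The four lid corner patches agree across both cameras to within 2 mm. They give 280 x 261 mm, as expected with a 23 mm inset. So the yaw is about -0.434 and the lock centre is about (623,-54). Now a move planner.

```bash
cat >> h.py <<'E'
def plan(x,y,z,yaw,n,show=True):
    o=get_obs(); p=o["tool_pos"].copy(); w=o["tcp_rot"][2]; t=-(np.degrees(yaw-w))/5/n
    tgt=np.array([x,y,z]); print("at",p.round(1),round(w,3),"F",o["contact_force"].round(1),"grip",round(o["grip_width"],1))
    step=(tgt-p)/n; rows=[]
    for i in range(n):
        R=Ro.from_euler("xyz",[np.pi,0,w]).as_matrix(); rows.append((R.T@step/25).round(2).tolist()); w-=np.radians(5*t)
    print("twist",round(t,2))
    for i in range(0,n,5): print(rows[i:i+5])
E
python3 -c "
from h import *
plan(623,-54,190,2.0,25)"
```

```text
at [ 159.5 -499.9  226.3] 0.309 F [-0.  -0.3  0. ] grip 91.9
twist -0.78
[[0.92, -0.45, 0.06], [0.95, -0.39, 0.06], [0.98, -0.33, 0.06], [1.0, -0.26, 0.06], [1.01, -0.19, 0.06]]
[[1.02, -0.12, 0.06], [1.03, -0.05, 0.06], [1.03, 0.02, 0.06], [1.03, 0.09, 0.06], [1.02, 0.16, 0.06]]
[[1.0, 0.22, 0.06], [0.99, 0.29, 0.06], [0.97, 0.36, 0.06], [0.94, 0.42, 0.06], [0.91, 0.48, 0.06]]
[[0.87, 0.54, 0.06], [0.83, 0.6, 0.06], [0.79, 0.66, 0.06], [0.75, 0.71, 0.06], [0.7, 0.76, 0.06]]
[[0.64, 0.8, 0.06], [0.59, 0.84, 0.06], [0.53, 0.88, 0.06], [0.47, 0.92, 0.06], [0.41, 0.95, 0.06]]
```

Emit:
{"op": "arm_command", "data": {
  "gripper": [91.8,91.8,91.8,91.8,91.8],
  "dp": [
    [0.92,-0.45,0],
    [0.95,-0.39,0],
    [0.98,-0.33,0],
    [1,-0.26,0],
    [1,-0.19,0]
  ],
  "twist": [-0.78,-0.78,-0.78,-0.78,-0.78]
}}

```text
time: 0.82
tool_pos: [252.5, -410.3, 226.6]
tcp_rot: [-3.141, -0.0, 0.651]
contact_force: [0.6, -0.1, -0.1]
grip_width: 92.0
finger_force: 0.0
```

Emit:
{"op": "arm_command", "data": {
  "gripper": [91.8,91.8,91.8,91.8,91.8],
  "dp": [
    [1,-0.12,0],
    [1,-0.05,0],
    [1,0.02,0],
    [1,0.09,0],
    [1,0.16,0]
  ],
  "twist": [-0.78,-0.78,-0.78,-0.78,-0.78]
}}

```text
time: 1.45
tool_pos: [343.1, -323.3, 226.6]
tcp_rot: [-3.141, -0.0, 0.992]
contact_force: [0.1, 0.3, -0.4]
grip_width: 91.9
finger_force: 0.0
```

Emit:
{"op": "arm_command", "data": {
  "gripper": [91.8,91.8,91.8,91.8,91.8],
  "dp": [
    [1,0.22,0],
    [0.99,0.29,0],
    [0.97,0.36,0],
    [0.94,0.42,0],
    [0.91,0.48,0]
  ],
  "twist": [-0.78,-0.78,-0.78,-0.78,-0.78]
}}

```text
time: 2.08
tool_pos: [435.2, -233.4, 226.6]
tcp_rot: [-3.141, -0.0, 1.332]
contact_force: [-0.4, -0.6, -1.0]
grip_width: 91.6
finger_force: 0.0
```

```bash
python3 -c "
from h import *
plan(623,-54,170,2.0,10)"
```

```text
at [ 435.2 -233.4  226.6] 1.332 F [-0.4 -0.6 -1. ] grip 91.6
twist -0.77
[[0.87, 0.56, 0.23], [0.84, 0.62, 0.23], [0.79, 0.67, 0.23], [0.75, 0.72, 0.23], [0.7, 0.77, 0.23]]
[[0.64, 0.82, 0.23], [0.59, 0.86, 0.23], [0.53, 0.89, 0.23], [0.47, 0.93, 0.23], [0.4, 0.96, 0.23]]
```

Emit:
{"op": "arm_command", "data": {
  "gripper": [91.8,91.8,91.8,91.8,91.8],
  "dp": [
    [0.87,0.56,0.23],
    [0.84,0.62,0.23],
    [0.79,0.67,0.23],
    [0.75,0.72,0.23],
    [0.7,0.77,0.23]
  ],
  "twist": [-0.77,-0.77,-0.77,-0.77,-0.77]
}}

```text
time: 2.7
tool_pos: [529.1, -143.7, 197.6]
tcp_rot: [-3.141, -0.0, 1.668]
contact_force: [-0.1, 0.3, -0.3]
grip_width: 91.6
finger_force: 0.0
```

Emit:
{"op": "arm_command", "data": {
  "gripper": [91.8,91.8,91.8,91.8,91.8],
  "dp": [
    [0.64,0.82,0.23],
    [0.59,0.86,0.23],
    [0.53,0.89,0.23],
    [0.47,0.93,0.23],
    [0.4,0.96,0.23]
  ],
  "twist": [-0.77,-0.77,-0.77,-0.77,-0.77]
}}

```text
time: 3.32
tool_pos: [623.1, -54.0, 168.7]
tcp_rot: [-3.141, -0.0, 2.004]
contact_force: [0.1, -0.8, -0.1]
grip_width: 91.8
finger_force: 0.0
```

```bash
python3 -c "
from h import *
plan(623,-54,114,2.05,5)
for n in ['scene']:
  cv2.imwrite('pics/d.png',crop(capture(n),230,130,350,230,6)[:,:,::-1])"
```

```text
at [623.1 -54.  168.7] 2.004 F [ 0.1 -0.8 -0.1] grip 91.8
twist -0.11
[[0.0, -0.0, 0.44], [0.0, -0.0, 0.44], [0.0, -0.0, 0.44], [0.0, -0.0, 0.44], [0.0, -0.0, 0.44]]
```

View pics/d.png

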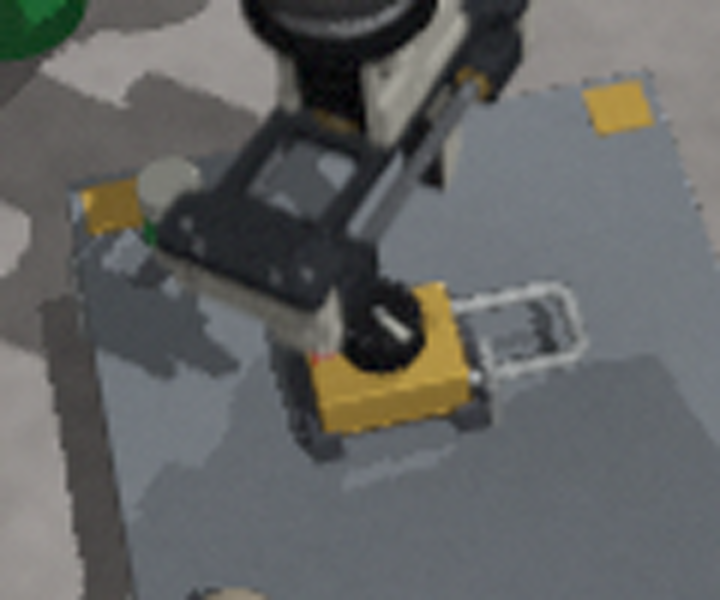

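The crop shows the open fingers over the lock. The dial is at crop (382,325), scene (294,184), with the bar visible and the shackle free. I'll descend and close.

Emit:
{"op": "arm_command", "data": {
  "gripper": [91.8,91.8,91.8,91.8,91.8],
  "dp": [
    [0,0,0.44],
    [0,0,0.44],
    [0,0,0.44],
    [0,0,0.44],
    [0,0,0.42]
  ],
  "twist": [0,0,0,0,0]
}}

```text
time: 4.0
tool_pos: [622.5, -54.9, 114.0]
tcp_rot: [-3.141, -0.0, 2.001]
contact_force: [-0.2, -0.7, 0.6]
grip_width: 91.8
finger_force: 0.0
```

Emit:
{"op": "arm_command", "data": {
  "gripper": [60,45,36,30,30],
  "dp": [
    [0,0,0],
    [0,0,0],
    [0,0,0],
    [0,0,0],
    [0,0,0]
  ],
  "twist": [0,0,0,0,0]
}}

```text
time: 4.62
tool_pos: [622.8, -54.6, 114.9]
tcp_rot: [3.141, 0.0, 2.002]
contact_force: [-0.1, -0.6, -0.7]
grip_width: 46.3
finger_force: 0.0
```

```bash
python3 -c "
from h import *
o=get_obs();print(o)
a=crop(capture('top'),295,140,365,220,7);b=crop(capture('scene'),265,160,340,215,7)
cv2.imwrite('pics/e.png',np.hstack([a[:385,:],b])[:,:,::-1][:, :800*2][:600])"
```

```text
{'time': 4.625, 'joint_positions': array([-2.09975582e-01,  6.22434277e-01,  1.38038319e+00, -7.01292510e-05,
        1.13839230e+00, -6.40953367e-01]), 'dq': array([-0.00135807,  0.00091753,  0.00133566,  0.00136484,  0.00080648,
        0.00073315]), 'tau': array([ 7.60422627e-04, -5.51867223e+01, -2.27312851e+01,  3.88786825e-02,
        7.64194457e-02,  1.96897618e-04]), 'tool_pos': array([622.78848464, -54.63173709, 114.9182539 ]), 'tcp_rot': array([3.14132384e+00, 2.79997242e-04, 2.00180345e+00]), 'contact_force': array([-0.10430093, -0.55112109, -0.66490788]), 'moment': array([ 0.08261711, -0.12843716,  0.07243473]), 'finger_force': 0.0, 'grip_width': 46.25080689684178}
```

Emit:
{"op": "arm_command", "data": {
  "gripper": [34,32,32,32,32],
  "dp": [
    [0,0,0],
    [0,0,0],
    [0,0,0],
    [0,0,0],
    [0,0,0]
  ],
  "twist": [0,0,0,0,0]
}}

```text
time: 5.35
tool_pos: [623.1, -54.6, 114.9]
tcp_rot: [3.141, 0.0, 2.002]
contact_force: [2.9, 1.7, 0.0]
grip_width: 39.1
finger_force: 30.0
```

Emit:
{"op": "arm_command", "data": {
  "gripper": [32,32,32,32,32],
  "dp": [
    [0,0,0],
    [0,0,0],
    [0,0,0],
    [0,0,0],
    [0,0,0]
  ],
  "twist": [0.5,1,1,1,1]
}}

```text
time: 5.98
tool_pos: [622.5, -55.0, 114.9]
tcp_rot: [-3.141, 0.001, 1.606]
contact_force: [2.2, 0.0, 1.7]
grip_width: 39.4
finger_force: 30.0
```

```bash
python3 -c "
from h import *
o=get_obs();print(o['tcp_rot'],o['contact_force'],o['moment'],o['grip_width'],o['finger_force'])
a=crop(capture('top'),295,140,350,220,7)[:385];b=crop(capture('scene'),275,160,330,215,7)
cv2.imwrite('pics/f.png',np.hstack([a,b])[:,:,::-1])"
```

```text
[-3.14120324e+00  7.00737674e-04  1.60624742e+00] [2.15715914 0.01532269 1.69636608] [-0.08499118 -0.30094083  0.01694556] 39.42026560590469 29.997986555099487
```

View pics/f.png

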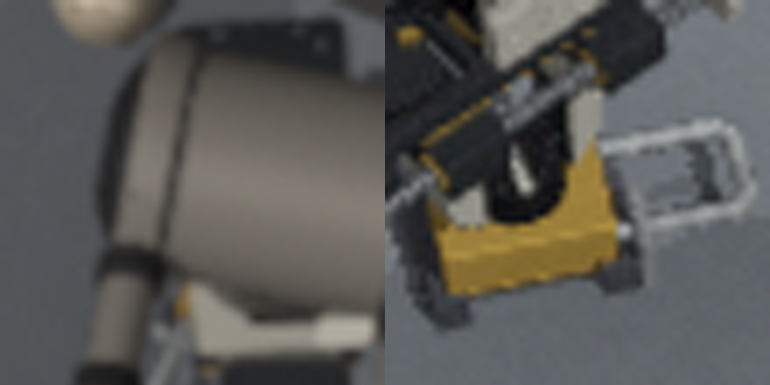

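The dial turns with the grip. The bar tip is at about scene (295.7,187.1), where before it was at about (297.8,187).

```bash
python3 -c "
from h import *
for t in [(297.8,187),(295.7,187.1)]:
  p=onz('scene',t,132)[0]; d=p-[623,-54,132]; print(p, np.hypot(*d[:2]), np.arctan2(d[1],d[0])+.434)"
```

```text
[621.97499384 -30.30878618 132.        ] 23.713377021963968 2.0480346056698204
[626.5278623 -33.5959875 132.       ] 20.706751039220947 1.8335885767407998
```

Emit:
{"op": "arm_command", "data": {
  "gripper": [32,32,32,32,32],
  "dp": [
    [0,0,0],
    [0,0,0],
    [0,0,0],
    [0,0,0],
    [0,0,0]
  ],
  "twist": [1,1,1,1,1]
}}

```text
time: 6.7
tool_pos: [622.1, -54.9, 114.8]
tcp_rot: [-3.141, 0.001, 1.172]
contact_force: [-0.5, -0.6, 4.1]
grip_width: 39.4
finger_force: 30.0
```

Emit:
{"op": "arm_command", "data": {
  "gripper": [32,32,32,32,32],
  "dp": [
    [0,0,0],
    [0,0,0],
    [0,0,0],
    [0,0,0],
    [0,0,0]
  ],
  "twist": [1,1,1,1,1]
}}

```text
time: 7.32
tool_pos: [621.7, -54.7, 114.8]
tcp_rot: [-3.14, 0.002, 0.736]
contact_force: [-1.9, -0.3, 5.1]
grip_width: 39.1
finger_force: 30.0
```

Emit:
{"op": "arm_command", "data": {
  "gripper": [32,32,32,32,32],
  "dp": [
    [0,0,0],
    [0,0,0],
    [0,0,0],
    [0,0,0],
    [0,0,0]
  ],
  "twist": [1,1,0.6,0.4,0]
}}

```text
time: 7.95
tool_pos: [621.6, -54.5, 114.8]
tcp_rot: [-3.14, 0.002, 0.476]
contact_force: [-3.8, 1.3, 4.9]
grip_width: 39.0
finger_force: 30.0
```

```bash
cat >> h.py <<'E'
def bow():
    "shackle bow tip from scene: bright grey pixels along the case -x, both cams need not see"
    im=capture("scene").astype(int); o=np.array([623,-54,0]); c,s=np.cos(-.434),np.sin(-.434)
    X=np.arange(-135,-60,1.0); g=np.zeros(len(X))
    for y in np.arange(-8,9,2.):
        P=np.c_[623+c*X-s*y,-54+s*X+c*y,np.full(len(X),97)]; u=proj("scene",P).astype(np.float32)
        g+=cv2.remap(im.sum(2).astype(np.float32),u[None,:,0],u[None,:,1],cv2.INTER_LINEAR)[0]/27
    w=np.clip(g-np.median(g)-15,0,None); i=g.argmax(); k=slice(max(0,i-8),i+9)
    print("bow x",X[i],(X[k]*w[k]).sum()/w[k].sum(),g.max().round(0),np.median(g).round(0)); return im
def st():
    o=get_obs(); print(o['time'],o['tool_pos'].round(1),o['tcp_rot'].round(3),o['contact_force'].round(1),o['moment'].round(3),round(o['grip_width'],1))
E
python3 -c "
from h import *
st();bow()"
```

```text
7.95 [621.6 -54.5 114.8] [-3.14e+00  2.00e-03  4.76e-01] [-3.8  1.3  4.9] [ 0.179  0.606 -0.035] 39.0
bow x -93.0 -92.90077944648517 142.0 117.0
```

Emit:
{"op": "arm_command", "data": {
  "gripper": [32,32,32,32,32],
  "dp": [
    [0,0,0],
    [0,0,0],
    [0,0,0],
    [0,0,0],
    [0,0,0]
  ],
  "twist": [0.6,0.6,0.6,0.4,0.4]
}}

```text
time: 8.62
tool_pos: [621.5, -54.3, 114.8]
tcp_rot: [-3.14, 0.002, 0.248]
contact_force: [-4.4, 1.4, 5.6]
grip_width: 39.5
finger_force: 30.0
```

```bash
python3 -c "
from h import *
st();bow()"
```

```text
8.625 [621.5 -54.3 114.8] [-3.14e+00  2.00e-03  2.48e-01] [-4.4  1.4  5.6] [0.354 0.628 0.051] 39.5
bow x -93.0 -92.86856178728236 142.0 118.0
```

Emit:
{"op": "arm_command", "data": {
  "gripper": [32,32,32,32,32],
  "dp": [
    [0,0,0],
    [0,0,0],
    [0,0,0],
    [0,0,0],
    [0,0,0]
  ],
  "twist": [0.4,0.4,0.4,0.3,0]
}}

```text
time: 9.3
tool_pos: [621.5, -54.1, 114.8]
tcp_rot: [-3.141, 0.003, 0.118]
contact_force: [-4.1, 2.2, 5.5]
grip_width: 39.1
finger_force: 30.0
```

```bash
python3 -c "
from h import *
st();im=bow()
cv2.imwrite('pics/g.png',crop(im.astype(np.uint8),265,160,335,215,8)[:,:,::-1])"
```

```text
9.3 [621.5 -54.1 114.8] [-3.141e+00  3.000e-03  1.180e-01] [-4.1  2.2  5.5] [ 0.375  0.668 -0.114] 39.1
bow x -95.0 -94.5928175600267 141.0 118.0
```

View pics/g.png

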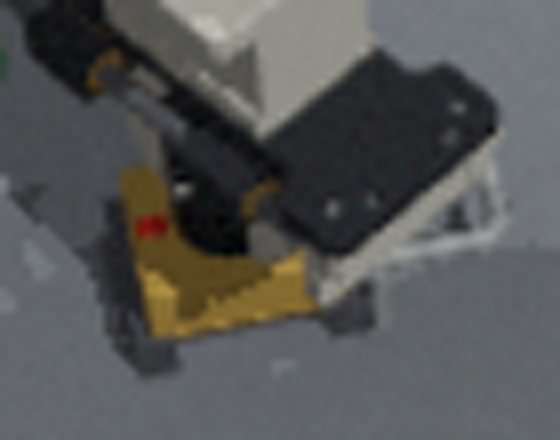

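The bar's end shows at crop (182,187), scene (287.8,183.4). The red mark is at crop (152,227), scene (284,188.4). The shackle has not sprung yet.

```bash
python3 -c "
from h import *
for t,z in [((287.75,183.4),132),((284,188.4),110)]:
  p=onz('scene',t,z)[0]; d=(p-[622,-54,z])[:2]; print(p, np.hypot(*d), np.arctan2(d[1],d[0])+.434)"
```

```text
[635.9018909  -56.80079497 132.        ] 14.181220788670926 0.23519269189588307
[646.02818941 -63.38576822 110.        ] 25.796250334870454 0.061610337418162575
```

Emit:
{"op": "arm_command", "data": {
  "gripper": [32,32,32,32,32],
  "dp": [
    [0,0,0],
    [0,0,0],
    [0,0,0],
    [0,0,0],
    [0,0,0]
  ],
  "twist": [0.3,0.3,0.3,0.3,0]
}}

```text
time: 9.98
tool_pos: [621.5, -54.1, 114.8]
tcp_rot: [-3.141, 0.003, 0.014]
contact_force: [-4.1, 2.0, 6.6]
grip_width: 39.4
finger_force: 30.0
```

```bash
python3 -c "
from h import *
st();bow()"
```

```text
9.975 [621.5 -54.1 114.8] [-3.141e+00  3.000e-03  1.400e-02] [-4.1  2.   6.6] [ 0.469  0.62  -0.065] 39.4
bow x -104.0 -103.89879280203678 141.0 111.0
```

The shackle sprung by about 11 mm. I'll release, lift, and go to the bow.

Emit:
{"op": "arm_command", "data": {
  "gripper": [50,60,60,60,60],
  "dp": [
    [0,0,0],
    [0,0,0],
    [0,0,-0.5],
    [0,0,-0.7],
    [0,0,-0.7]
  ],
  "twist": [0,0,0,0,0]
}}

```text
time: 10.65
tool_pos: [622.9, -54.8, 163.5]
tcp_rot: [3.141, -0.001, 0.012]
contact_force: [-1.0, -1.9, 0.1]
grip_width: 59.9
finger_force: 0.0
```

```bash
python3 -c "
from h import *
bow();plan(530.5,-11.1,155,1.137,15)"
```

```text
bow x -104.0 -103.92624667852277 142.0 112.0
at [624.1 -55.  166.2] 0.012 F [ 1.  -0.   2.1] grip 60.0
twist -0.86
[[-0.25, -0.12, 0.03], [-0.24, -0.14, 0.03], [-0.23, -0.16, 0.03], [-0.22, -0.17, 0.03], [-0.2, -0.19, 0.03]]
[[-0.19, -0.2, 0.03], [-0.17, -0.22, 0.03], [-0.15, -0.23, 0.03], [-0.14, -0.24, 0.03], [-0.12, -0.25, 0.03]]
[[-0.1, -0.26, 0.03], [-0.08, -0.26, 0.03], [-0.06, -0.27, 0.03], [-0.04, -0.27, 0.03], [-0.02, -0.28, 0.03]]
```

Emit:
{"op": "arm_command", "data": {
  "gripper": [60,50,44,44,44],
  "dp": [
    [-0.25,-0.12,0.03],
    [-0.24,-0.14,0.03],
    [-0.23,-0.16,0.03],
    [-0.22,-0.17,0.03],
    [-0.2,-0.19,0.03]
  ],
  "twist": [-0.86,-0.86,-0.86,-0.86,-0.86]
}}

```text
time: 11.32
tool_pos: [591.2, -39.9, 158.7]
tcp_rot: [3.141, -0.0, 0.39]
contact_force: [-0.3, 1.0, -0.2]
grip_width: 44.0
finger_force: 0.0
```

Emit:
{"op": "arm_command", "data": {
  "gripper": [44,44,44,44,44],
  "dp": [
    [-0.19,-0.2,0.03],
    [-0.17,-0.22,0.03],
    [-0.15,-0.23,0.03],
    [-0.14,-0.24,0.03],
    [-0.12,-0.25,0.03]
  ],
  "twist": [-0.86,-0.86,-0.86,-0.86,-0.86]
}}

```text
time: 11.95
tool_pos: [559.9, -25.2, 155.0]
tcp_rot: [3.141, -0.0, 0.765]
contact_force: [-0.5, -0.6, -0.7]
grip_width: 44.1
finger_force: 0.0
```

Emit:
{"op": "arm_command", "data": {
  "gripper": [44,44,44,44,44],
  "dp": [
    [-0.1,-0.26,0.03],
    [-0.08,-0.26,0.03],
    [-0.06,-0.27,0.03],
    [-0.04,-0.27,0.03],
    [-0.02,-0.28,0.03]
  ],
  "twist": [-0.86,-0.86,-0.86,-0.86,-0.86]
}}

```text
time: 12.58
tool_pos: [528.7, -10.6, 151.3]
tcp_rot: [3.141, -0.0, 1.14]
contact_force: [0.6, 0.4, 0.3]
grip_width: 44.0
finger_force: 0.0
```

```bash
python3 -c "
from h import *
plan(530.5,-11.1,81,1.137,5)
cv2.imwrite('pics/i.png',crop(capture('scene'),250,140,350,215,7)[:,:,::-1])"
```

```text
at [528.7 -10.6 151.3] 1.14 F [0.6 0.4 0.3] grip 44.0
twist 0.01
[[0.0, 0.02, 0.56], [0.0, 0.02, 0.56], [0.0, 0.02, 0.56], [0.0, 0.02, 0.56], [0.0, 0.02, 0.56]]
```

View pics/i.png

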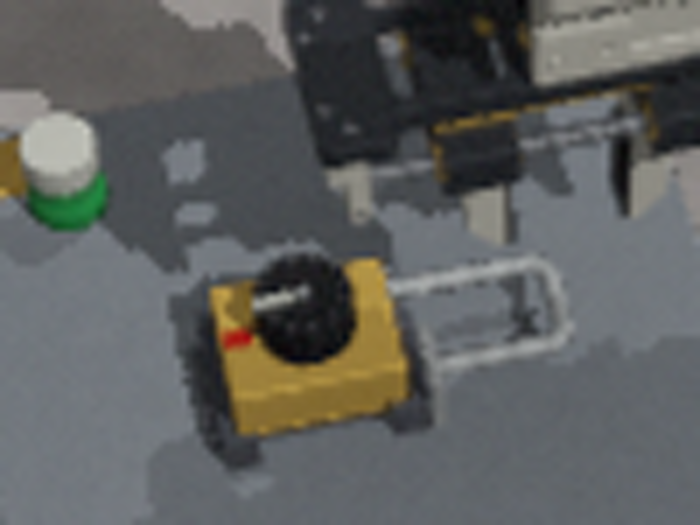

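The bar points at the red mark and the shackle has sprung. The bow's cross bar is at crop (557,305), scene (329.5,183.6). The fingers are above it, aligned.

```bash
python3 -c "
from h import *
p=onz('scene',(329.5,183.6),97)[0];d=p[:2]-[623,-54];c,s=np.cos(.434),np.sin(.434);print(p,d@[c,-s],d@[s,c])"
```

```text
[533.2637384   -4.02105457  97.        ] -102.43321496922756 7.611051341303244
```

Emit:
{"op": "arm_command", "data": {
  "gripper": [44,44,44,44,44],
  "dp": [
    [0,0,0.56],
    [0,0,0.56],
    [0,0,0.56],
    [0,0,0.56],
    [0,0,0.56]
  ],
  "twist": [0,0,0,0,0]
}}

```text
time: 13.25
tool_pos: [528.6, -10.6, 79.8]
tcp_rot: [-3.141, 0.0, 1.138]
contact_force: [-0.0, 0.1, -0.5]
grip_width: 44.0
finger_force: 0.0
```

Emit:
{"op": "arm_command", "data": {
  "gripper": [30,20,6,3,3],
  "dp": [
    [0,0,0],
    [0,0,0],
    [0,0,0],
    [0,0,0],
    [0,0,0]
  ],
  "twist": [0,0,0,0,0]
}}

```text
time: 13.88
tool_pos: [529.0, -10.7, 81.4]
tcp_rot: [3.141, -0.0, 1.138]
contact_force: [0.3, 0.2, 1.9]
grip_width: 6.9
finger_force: 30.0
```

Emit:
{"op": "arm_command", "data": {
  "gripper": [3,3,3,3,3],
  "dp": [
    [0,0,0],
    [0,0,0],
    [0,0,0],
    [0,0,0],
    [0,0,0]
  ],
  "twist": [0,0,0,0,0]
}}

```text
time: 14.5
tool_pos: [528.7, -10.6, 81.0]
tcp_rot: [3.141, 0.0, 1.138]
contact_force: [-0.7, -1.2, 2.0]
grip_width: 7.2
finger_force: 30.0
```

Emit:
{"op": "arm_command", "data": {
  "gripper": [3,3,3,3,3],
  "dp": [
    [0,-0.1,0],
    [0,-0.12,0],
    [0,-0.12,0],
    [0,-0.12,0],
    [0,-0.1,0]
  ],
  "twist": [0,0,0,0,0]
}}

```text
time: 15.12
tool_pos: [516.0, -4.7, 81.0]
tcp_rot: [3.141, -0.0, 1.138]
contact_force: [2.1, -1.5, 0.9]
grip_width: 6.7
finger_force: 30.0
```

Emit:
{"op": "arm_command", "data": {
  "gripper": [3,3,3,3,3],
  "dp": [
    [0,-0.04,0],
    [0,-0.04,0],
    [0,-0.04,0],
    [0,0,0],
    [0,0,0]
  ],
  "twist": [0,0,0,0,0]
}}

```text
time: 15.75
tool_pos: [514.5, -4.1, 81.3]
tcp_rot: [3.139, -0.0, 1.138]
contact_force: [5.3, -3.0, -0.2]
grip_width: 6.9
finger_force: 30.0
```

```bash
python3 -c "
from h import *
st()"
```

```text
15.75 [514.5  -4.1  81.3] [ 3.139 -0.     1.138] [ 5.3 -3.  -0.2] [-0.634 -0.984 -0.001] 6.9
```

Emit:
{"op": "arm_command", "data": {
  "gripper": [3,3,3,3,3],
  "dp": [
    [0,-0.06,0],
    [0,-0.06,0],
    [0,-0.04,0],
    [0,0,0],
    [0,0,0]
  ],
  "twist": [0,0,0,0,0]
}}

```text
time: 16.38
tool_pos: [514.4, -4.1, 81.9]
tcp_rot: [3.131, -0.001, 1.138]
contact_force: [14.7, -10.3, -6.9]
grip_width: 6.7
finger_force: 30.0
```

```bash
python3 -c "
from h import *
st()"
```

```text
16.375 [514.4  -4.1  81.9] [ 3.131e+00 -1.000e-03  1.138e+00] [ 14.7 -10.3  -6.9] [-1.701 -2.526 -0.024] 6.7
```

The end stop is reached. I'll ease off, release, and go over the case.

Emit:
{"op": "arm_command", "data": {
  "gripper": [3,3,40,46,46],
  "dp": [
    [0,0.1,0],
    [0,0.06,0],
    [0,0,0],
    [0,0,0],
    [0,0,-1]
  ],
  "twist": [0,0,0,0,0]
}}

```text
time: 17.0
tool_pos: [511.0, -2.8, 104.3]
tcp_rot: [-3.135, 0.002, 1.138]
contact_force: [0.2, 0.2, 0.1]
grip_width: 32.4
finger_force: 0.0
```

Emit:
{"op": "arm_command", "data": {
  "gripper": [46,46,91.8,91.8,91.8],
  "dp": [
    [0,0,-1],
    [0,0,-1],
    [0,0,-0.6],
    [0,0,0],
    [0,0,0]
  ],
  "twist": [0,0,0,-1,-1]
}}

```text
time: 17.62
tool_pos: [512.7, -3.2, 170.7]
tcp_rot: [-3.14, 0.0, 1.315]
contact_force: [0.2, 0.1, -0.4]
grip_width: 71.5
finger_force: 0.0
```

```bash
python3 -c "
from h import *
bow()
plan(620,-53,160,2.707,20)"
```

```text
bow x -122.0 -121.60610227664574 137.0 111.0
at [512.5  -3.2 170.5] 1.319 F [-0.3  0.1 -0.5] grip 75.1
twist -0.8
[[-0.04, 0.23, 0.02], [-0.06, 0.23, 0.02], [-0.07, 0.22, 0.02], [-0.09, 0.22, 0.02], [-0.11, 0.21, 0.02]]
[[-0.12, 0.2, 0.02], [-0.13, 0.2, 0.02], [-0.15, 0.19, 0.02], [-0.16, 0.18, 0.02], [-0.17, 0.16, 0.02]]
[[-0.18, 0.15, 0.02], [-0.19, 0.14, 0.02], [-0.2, 0.12, 0.02], [-0.21, 0.11, 0.02], [-0.22, 0.1, 0.02]]
[[-0.22, 0.08, 0.02], [-0.23, 0.07, 0.02], [-0.23, 0.05, 0.02], [-0.23, 0.03, 0.02], [-0.24, 0.02, 0.02]]
```

Emit:
{"op": "arm_command", "data": {
  "gripper": [91.8,91.8,91.8,91.8,91.8],
  "dp": [
    [-0.04,0.23,0.02],
    [-0.06,0.23,0.02],
    [-0.07,0.22,0.02],
    [-0.09,0.22,0.02],
    [-0.11,0.21,0.02]
  ],
  "twist": [-0.8,-0.8,-0.8,-0.8,-0.8]
}}

```text
time: 18.3
tool_pos: [539.4, -15.8, 167.8]
tcp_rot: [-3.14, -0.0, 1.662]
contact_force: [-0.2, 0.1, -0.5]
grip_width: 91.7
finger_force: 0.0
```

Emit:
{"op": "arm_command", "data": {
  "gripper": [91.8,91.8,91.8,91.8,91.8],
  "dp": [
    [-0.12,0.2,0.02],
    [-0.13,0.2,0.02],
    [-0.15,0.19,0.02],
    [-0.16,0.18,0.02],
    [-0.17,0.16,0.02]
  ],
  "twist": [-0.8,-0.8,-0.8,-0.8,-0.8]
}}

```text
time: 18.92
tool_pos: [566.4, -28.3, 165.3]
tcp_rot: [-3.14, -0.001, 2.011]
contact_force: [0.0, 0.5, -0.3]
grip_width: 91.9
finger_force: 0.0
```

Emit:
{"op": "arm_command", "data": {
  "gripper": [91.8,91.8,91.8,91.8,91.8],
  "dp": [
    [-0.18,0.15,0.02],
    [-0.19,0.14,0.02],
    [-0.2,0.12,0.02],
    [-0.21,0.11,0.02],
    [-0.22,0.1,0.02]
  ],
  "twist": [-0.8,-0.8,-0.8,-0.8,-0.8]
}}

```text
time: 19.55
tool_pos: [593.2, -40.8, 162.7]
tcp_rot: [-3.141, -0.002, 2.361]
contact_force: [0.3, -0.6, -0.1]
grip_width: 91.7
finger_force: 0.0
```

Emit:
{"op": "arm_command", "data": {
  "gripper": [91.8,91.8,91.8,91.8,91.8],
  "dp": [
    [-0.22,0.08,0.02],
    [-0.23,0.07,0.02],
    [-0.23,0.05,0.02],
    [-0.23,0.03,0.02],
    [-0.24,0.02,0.02]
  ],
  "twist": [-0.8,-0.8,-0.8,-0.8,-0.8]
}}

```text
time: 20.18
tool_pos: [620.1, -53.0, 160.2]
tcp_rot: [-3.141, -0.002, 2.71]
contact_force: [-0.4, 0.2, -0.3]
grip_width: 91.8
finger_force: 0.0
```

```bash
python3 -c "
from h import *
plan(619.5,-53,79,2.707,5)
cv2.imwrite('pics/j.png',crop(capture('scene'),250,140,350,215,7)[:,:,::-1])"
```

```text
at [620.1 -53.  160.2] 2.71 F [-0.4  0.2 -0.3] grip 91.8
twist 0.01
[[0.0, -0.0, 0.65], [0.0, -0.0, 0.65], [0.0, -0.0, 0.65], [0.0, -0.0, 0.65], [0.0, -0.0, 0.65]]
```

View pics/j.png

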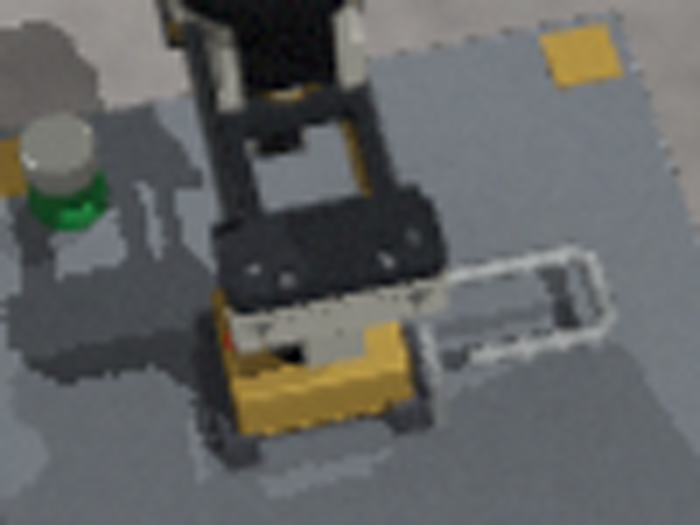

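The shackle is drawn out, with the bow at crop (600,285). The fingers straddle the case across its width. I'll descend, pinch and lift.

Emit:
{"op": "arm_command", "data": {
  "gripper": [91.8,91.8,91.8,91.8,91.8],
  "dp": [
    [0,0,0.65],
    [0,0,0.65],
    [0,0,0.65],
    [0,0,0.65],
    [0,0,0.6]
  ],
  "twist": [0,0,0,0,0]
}}

```text
time: 20.85
tool_pos: [620.3, -53.2, 79.6]
tcp_rot: [-3.141, -0.001, 2.708]
contact_force: [0.1, -0.6, -0.3]
grip_width: 91.5
finger_force: 0.0
```

Emit:
{"op": "arm_command", "data": {
  "gripper": [65,50,45,45,45],
  "dp": [
    [0,0,0],
    [0,0,0],
    [0,0,0],
    [0,0,0],
    [0,0,0]
  ],
  "twist": [0,0,0,0,0]
}}

```text
time: 21.48
tool_pos: [620.9, -53.2, 81.6]
tcp_rot: [3.141, 0.001, 2.709]
contact_force: [0.3, 0.5, 2.1]
grip_width: 55.8
finger_force: 30.0
```

```bash
python3 -c "
from h import *
st()"
```

```text
21.475 [620.9 -53.2  81.6] [3.141e+00 1.000e-03 2.709e+00] [0.3 0.5 2.1] [ 0.194 -0.152  0.026] 55.8
```

Emit:
{"op": "arm_command", "data": {
  "gripper": [45,45,45,45,45],
  "dp": [
    [0,0,0],
    [0,0,-0.2],
    [0,0,-0.3],
    [0,0,-0.3],
    [0,0,-0.3]
  ],
  "twist": [0,0,0,0,0]
}}

```text
time: 22.1
tool_pos: [620.0, -53.1, 108.8]
tcp_rot: [-3.141, -0.001, 2.709]
contact_force: [0.1, -0.2, -5.0]
grip_width: 55.9
finger_force: 30.0
```

```bash
python3 -c "
from h import *
st()"
```

```text
22.1 [620.  -53.1 108.8] [-3.141e+00 -1.000e-03  2.709e+00] [ 0.1 -0.2 -5. ] [ 0.029 -0.19  -0.005] 55.9
```

Emit:
{"op": "arm_command", "data": {
  "gripper": [45,45,45,45,45],
  "dp": [
    [0,0,-0.4],
    [0,0,-0.5],
    [0,0,-0.5],
    [0,0,-0.5],
    [0,0,-0.5]
  ],
  "twist": [0,0,0,0,0]
}}

```text
time: 22.72
tool_pos: [620.5, -53.2, 169.4]
tcp_rot: [-3.142, 0.0, 2.709]
contact_force: [0.1, -1.2, -4.2]
grip_width: 55.8
finger_force: 30.0
```

Emit:
{"op": "arm_command", "data": {
  "gripper": [45,45,45,45,45],
  "dp": [
    [0,0,-0.5],
    [0,0,-0.5],
    [0,0,-0.5],
    [0,0,-0.4],
    [0,0,-0.3]
  ],
  "twist": [0,0,0,0,0]
}}

```text
time: 23.35
tool_pos: [620.5, -53.3, 224.1]
tcp_rot: [-3.142, 0.0, 2.709]
contact_force: [0.3, 0.3, -5.6]
grip_width: 55.4
finger_force: 30.0
```

Emit:
{"op": "arm_command", "data": {
  "gripper": [45,45,45,45,45],
  "dp": [
    [0,0,-0.1],
    [0,0,0],
    [0,0,0],
    [0,0,0],
    [0,0,0]
  ],
  "twist": [0,0,0,0,0]
}}

```text
time: 23.98
tool_pos: [620.4, -53.2, 225.7]
tcp_rot: [-3.141, -0.0, 2.709]
contact_force: [1.0, 0.5, -5.9]
grip_width: 55.7
finger_force: 30.0
```

```bash
python3 -c "
from h import *
st()
cv2.imwrite('pics/k.png',crop(capture('scene'),230,100,360,210,6)[:600,:,::-1])"
```

```text
23.975 [620.4 -53.2 225.7] [-3.141 -0.     2.709] [ 1.   0.5 -5.9] [-0.005 -0.248 -0.021] 55.7
```

View pics/k.png

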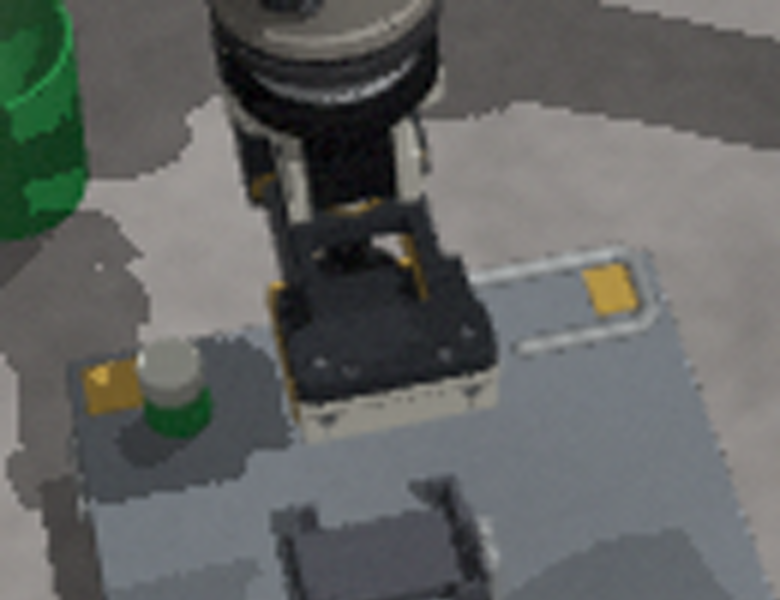

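The lock hangs in the gripper with the shackle still drawn, bow at crop (645,290), scene (337.5,148.3). The cradle below is empty. A quick level check from the bow's position.

```bash
python3 -c "
from h import *
c,s=np.cos(.434),np.sin(.434)
for t in [-.25,-.15,0,.15,.25]:
  X=-118*np.cos(t);print(t,proj('scene',[[623+c*X,-54-s*X,239-118*np.sin(t)]]).round(1))"
```

```text
-0.25 [[334.2 139.7]]
-0.15 [[335.  142.7]]
0 [[335.4 147.3]]
0.15 [[334.7 152. ]]
0.25 [[333.7 155. ]]
```

The bow sits where a level lock would put it (row 148.3 against 147.3), so the tilt is under about 0.05 rad. Handing in.

```bash
python3 -c "
from plant import *
print(close_job())"
```

```text
the job is handed in; nothing more can be done
None
```

I handed the job in at about 24 s: the dial is at its notch, the shackle is drawn fully out (about 28 mm), and the gripper is holding the open lock level about 14 cm above where it lay; the judge's result was not shown.

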